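Lay the strop block down against the bench stop

TASK

On the cobbler's bench a wooden strop block is standing on end inside a place marked out with paper tape. Push it near its top to tip it over towards the low wooden stop, so that it falls flat within the tape with its leather face up, then push it along the bench until its end sits square and snug against the stop, still inside the tape. Only push it, never pick it up, and leave the bottle, the tin and the carton where they stand.

Things in the scene. Friction and masses are not known exactly. Their poses are not given: they have to be found in the camera images.
- strop: strop block, loose, about 0.3 kg, 170 long x 70 wide x 35 mm thick, at first standing on end. Origin: centre of the end it first stands on (foot). Own z runs along its length, foot to head; y across its width; x through its thickness. Dark leather covers the -x face (at first away from the stop), bare wood the +x face (at first roughly towards it). Leant about 12 degrees, it falls by itself.
- strop_mid (a point): middle of the strop block, half-way along its length, width and thickness (85 mm from the foot)
- strop_head (a point): centre of the strop block's head end (170 mm from the foot)
- bay: the marked place, fixed: a U of flat 19 mm paper tape, closed by a wooden stop 170 mm long, 30 thick, 20 high. Origin: its centre, on the bench top. x points along it to the stop, whose near face is at x = +130 mm; z up. Inner tape edges at x = -130 and y = +-65 mm.
- bottle: bystander: upright grey plastic bottle with a red cap, 56 mm across and 150 mm high, standing outside the tape; origin at the centre of its underside
- tin: bystander: low black round polish jar, 68 mm across and 40 mm high, standing outside the tape; origin at the centre of its underside
- carton: bystander: small cardboard carton with a paper band, 40 x 60 mm and 75 mm high, standing beyond the stop; origin at the centre of its underside
Things that resemble listed ones, but are neither listed nor needed, are in the scene too. Of the things like the strop, leave any that is pink; of the rest the larger one is meant.

How it is judged:
By the outcome, as a careful person would: the job done as asked, in the order asked, and still so for the second after the job is handed in, with the robot touching nothing.
It also fails if it takes over 51 s, if anything falls off the work surface, if the arm or the gripper's body presses on something with over 40 N, if the wrist force passes 120 N, or if a joint passes its speed limit or range.

ROBOT

A 6-joint arm with a two-finger parallel gripper is mounted at the origin on the work surface. World frame = base frame: x ahead of the robot, y to its left, z up, the work surface at z = 0. Lengths are in mm, angles in rad, forces in N, time in s.
With the tool pointing down it reaches from about 250 to 725 mm from the base axis. Payload 9.7 kg.
Tool frame: the origin (TCP) lies at the very end of the fingers, on their centre line; the grasp point (between the pads) lies 19 mm behind it (env.grip_depth is the distance from the TCP to the grasp point, in mm); z points along the fingers, y is the line along which they close (so a half turn about z gives the same grasp; the last joint's range is limited). The gripper opens to 85 mm and grips with 20 to 120 N. Pads are 22 mm wide; open, the fingers measure 114 mm over their backs; the gripper's body (76 mm by 85 mm) begins 54 mm behind the grasp point. The pads swing forward as they close: fully open they stand 13 mm farther back than shut.
Start: joints at [1.101, 0.087, 0.176, 1.66, 0, 1.571], TCP at [248.986, 490.411, 231.284] pointing down, gripper open.
Joint ranges: [-3.13, 3.13], [-0.85, 1.81], [-1.15, 1.24], [-2.2, 2.28], [-1.44, 1.52], [-3.14, 3.14]. Speed limits (rad/s): [2.22, 2.22, 2.57, 3.14, 3.14, 3.14].

INTERFACE

Orientations are given as a unit quaternion [w, x, y, z].
In Python, from rig import env, viewer, sign_off gives the robot as it stands.
- The arm moves only by the tool servo_tool, never from a script. Its argument "steps" is a list of rows, each an object of numbers: "dx", "dy", "dz": the shift along the tool's x, y, z in units of 0.5 m (1.0 is 0.5 m); "rx", "ry", "rz": the turn, a rotation vector about the tool's x, y, z in units of 360 degrees (1.0 is 360 degrees). A call has exactly 8 rows; each row is the pose to reach, as a shift and turn from the pose commanded when the call began, along the tool's axes at that moment, turning the shorter way round; what a row does not reach only later rows make up. A row lasts 1/10 s, in which the tool goes at most 50 mm and 8.59 degrees, less where a joint would pass 70% of its speed; a pose out of reach is approached as far as the arm can. A call with a number of a shift or a turn outside -1 to 1 is refused whole. A call with a gripper value outside its range is refused whole. "claw" is the gripper command: -1 is shut, 1 is fully open, values between are in proportion, set as the call begins (left out, the last holds). The fingers move at their own pace and stop on an object; the grip force is fixed at half the most. Time passes only in rows, so rows that repeat a pose let the fingers close, or fill a call up. It gives the time, the measured TCP pose, the force, the opening and the grip force at its end, in the units of the state.
- env.get_obs(): the state, without advancing time (a new reading comes with each control period).
- viewer.camera(name): name is "scene" or "top"; returns the picture (384x512x3 uint8, red, green, blue); there is no depth.
- viewer.get_calibration(name): a dict with "fov_y" (degrees; the focal length in pixels is half the picture's height over the tangent of half this angle, whatever the lens; pixels are square), "cx", "cy" (the principal point, pixels), "cam_to_world" (4x4, takes a point from camera to world coordinates). Camera axes: x right, y up, looking along -z (the intrinsics and any distortion apply to the point x, -y, -z); pixel columns grow to the right and rows downward; lengths in mm; the calibration is good to about 2 mm. A picture is of the moment at which its call begins. get_calibration takes no time and is no camera call.
- sign_off(): hands the job in; it is judged then, once.
The state is a dict: "time_s": time; "q": joint angles; "qvel": joint speeds; "effort": joint torques, N m; "ee_pos": TCP position; "ee_rot": TCP orientation; "contact_force": force on the tool from outside, world axes, zero at the start; "torque": the same for the moment, N m; "finger_gap": opening from 0.0 (shut) to 1.0 (fully open); "finger_force": force on a finger pad.
Only numpy, scipy, OpenCV 4.12 (cv2) and the standard library are available. Lean on these libraries where they do the work, as an engineer would, in place of code of your own. Each camera call takes 0.05 s, during which the arm holds its last target. There are 200 camera calls.

## Working session

There is one attempt and no reset: what is moved stays moved. The work goes in short steps, Python scripts to look and compute and a tool call to move; the robot and the scene stay as the last step left them, time stands still between calls to the robot, and variables do not carry over. Pictures are saved under pics/ and viewed, at most 10 in all, crops included, and the job is handed in when it is done.

Besides the shell and the picture viewer there is one more tool, called after "Emit:" by a JSON object that holds its "method" and its "body". servo_tool: Moves the arm, as the interface text tells. Its arguments: {"type":"object","properties":{"steps":{"type":"array","items":{"type":"object","properties":{"dx":{"type":"number","minimum":-1,"maximum":1},"dy":{"type":"number","minimum":-1,"maximum":1},"dz":{"type":"number","minimum":-1,"maximum":1},"rx":{"type":"number","minimum":-1,"maximum":1},"ry":{"type":"number","minimum":-1,"maximum":1},"rz":{"type":"number","minimum":-1,"maximum":1}}}},"claw":{"type":"number"}},"required":["steps"]}

```bash
mkdir -p pics; python3 - <<'E'
from rig import env, viewer
import cv2
for n in ("scene","top"):
    im=viewer.camera(n); cv2.imwrite(f"pics/{n}0.png",im[:,:,::-1]); print(n,viewer.get_calibration(n))
print(env.get_obs())
E
```

```text
scene {'fov_y': 53.16224468158722, 'cx': 251.47398424188736, 'cy': 194.72328867067088, 'cam_to_world': array([[-3.64129297e-01, -5.27760835e-01,  7.67384099e-01,
         1.09768604e+03],
       [ 9.31341106e-01, -2.09599503e-01,  2.97778093e-01,
         2.40882256e+02],
       [ 3.68771143e-03,  8.23126084e-01,  5.67846679e-01,
         5.06345501e+02],
       [ 0.00000000e+00,  0.00000000e+00,  0.00000000e+00,
         1.00000000e+00]])}
top {'fov_y': 57.44189157837309, 'cx': 255.44148784440816, 'cy': 191.7110150347822, 'cam_to_world': array([[-1.32307293e-02,  9.84540809e-01, -1.74654929e-01,
         4.62497613e+02],
       [-9.99683302e-01, -1.67637735e-02, -1.87688946e-02,
         2.57141935e+01],
       [-2.14066184e-02,  1.74351290e-01,  9.84450803e-01,
         8.53833681e+02],
       [ 0.00000000e+00,  0.00000000e+00,  0.00000000e+00,
         1.00000000e+00]])}
{'time_s': 0.1, 'q': array([ 1.10098954e+00,  8.73887662e-02,  1.75229008e-01,  1.65978447e+00,
       -1.51925274e-06,  1.57079634e+00]), 'qvel': array([ 0.000948  , -0.00101742,  0.00270262, -0.00021166, -0.00135221,
        0.00069056]), 'effort': array([-1.37617426e-03, -5.21560550e+01,  4.65654624e+01,  1.59692176e-02,
       -6.42320833e-05,  9.90247202e-06]), 'ee_pos': array([248.90497126, 490.23691132, 230.67094749]), 'ee_rot': array([-1.32847510e-04,  2.32749003e-01,  9.72536669e-01, -5.58364192e-04]), 'contact_force': array([0.46632726, 0.62553491, 1.1495752 ]), 'torque': array([-0.02383269,  0.03309038, -0.01339455]), 'finger_force': 0.0, 'finger_gap': 0.9966315411278761}
```

View pics/scene0.png

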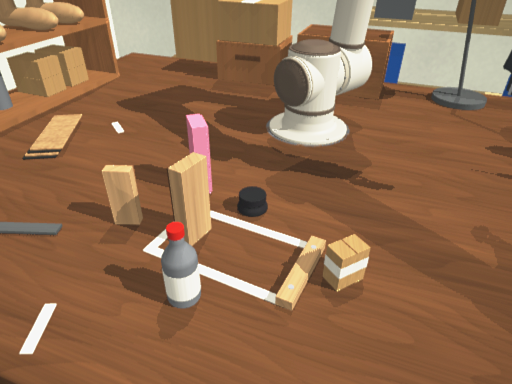

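View pics/top0.png

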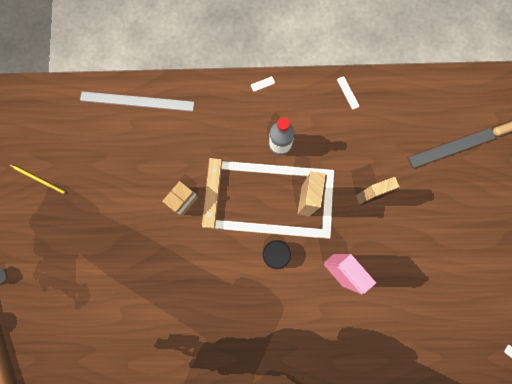

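The scene view shows three blocks. There is a large wooden one inside the tape (scene 190,200; top 312,193), a smaller one outside it (scene 123,195; top 378,189) and a pink one (scene 198,150; top 350,273). I choose the large wooden one. The stop is at top (212,193), the bottle at (282,135), the tin at (277,255) and the carton at (180,197).

```bash
cat > h.py <<'E'
import numpy as np, cv2
from rig import env, viewer
def ray(n,uv,z):
    c=viewer.get_calibration(n); f=192/np.tan(np.radians(c['fov_y']/2)); M=np.array(c['cam_to_world'])
    uv=np.atleast_2d(uv).astype(float)
    d=np.c_[(uv[:,0]-c['cx'])/f,-(uv[:,1]-c['cy'])/f,-np.ones(len(uv))]@M[:3,:3].T
    o=M[:3,3]; return o+d*((z-o[2])/d[:,2])[:,None]
def proj(n,p):
    c=viewer.get_calibration(n); f=192/np.tan(np.radians(c['fov_y']/2)); M=np.array(c['cam_to_world'])
    q=(np.atleast_2d(p)-M[:3,3])@M[:3,:3]
    return np.c_[c['cx']+f*q[:,0]/-q[:,2],c['cy']-f*q[:,1]/-q[:,2]]
E
python3 - <<'E'
from h import *
im=cv2.imread("pics/top0.png"); hsv=cv2.cvtColor(im,cv2.COLOR_BGR2HSV)
w=cv2.inRange(hsv,(0,0,170),(180,60,255)); w[:155]=0;w[245:]=0
w[:,:200]=0; w[:,345:]=0
n,l,s,_=cv2.connectedComponentsWithStats(w)
for i in range(1,n):
    if s[i,4]>100:
        pts=np.argwhere(l==i)[:,::-1]
        b=cv2.boxPoints(cv2.minAreaRect(ray('top',pts,0)[:,:2].astype(np.float32)));print('tape',s[i],b.round().tolist())
wd=cv2.inRange(hsv,(12,60,120),(30,200,255)); 
n,l,s,c=cv2.connectedComponentsWithStats(wd)
for i in range(1,n):
    if s[i,4]>150:
        pts=np.argwhere(l==i)[:,::-1]
        for z in (20,170):
            b=cv2.minAreaRect(ray('top',pts,z)[:,:2].astype(np.float32));print('wood',z,s[i],np.round(b[0]),np.round(b[1]),b[2])
crop=im[145:250,190:350]; cv2.imwrite("pics/crop0.png",cv2.resize(crop,None,fx=5,fy=5,interpolation=cv2.INTER_CUBIC))
E
```

```text
tape [ 215  161  119   78 2219] [[497.0, -135.0], [667.0, -153.0], [695.0, 125.0], [525.0, 143.0]]
wood 20 [    0    61   512   323 78960] [561.  45.] [ 754. 1318.] 0.08234522491693497
wood 170 [    0    61   512   323 78960] [543.  42.] [ 619. 1081.] 0.08234602212905884
wood 20 [ 221  170  106   59 3783] [599.  -3.] [243. 138.] 84.2118911743164
wood 170 [ 221  170  106   59 3783] [575.   2.] [199. 113.] 84.21186828613281
wood 20 [284 235  38  23 365] [480. -67.] [89. 46.] 83.99568176269531
wood 170 [284 235  38  23 365] [477. -50.] [73. 38.] 83.99574279785156
wood 20 [ 415  348   97   26 1175] [ 225. -410.] [ 48. 210.] 1.2484198808670044
wood 170 [ 415  348   97   26 1175] [ 268. -332.] [ 40. 172.] 1.248430848121643
```

View pics/crop0.png

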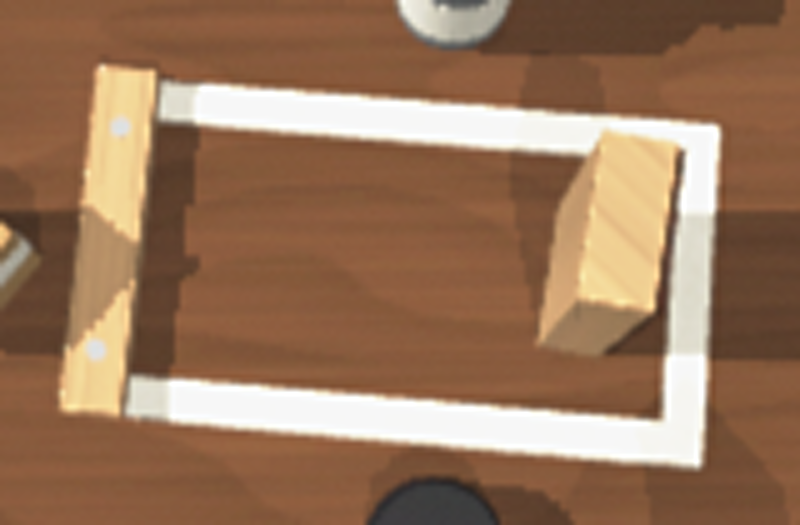

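The crop confirms the large block stands inside the tape: top face about (605,130)-(682,148)-(655,312)-(578,300), and its light wood face looks towards the stop. Stop top face is (97,65)-(157,70)-(125,414)-(60,410).

```bash
python3 - <<'E'
from h import *
P=lambda L:np.array(L,float)/5-0.4+[190,145]
def r(L,z):return ray('top',P(L),z)[:,:2]
st=r([(97,65),(157,70),(125,414),(60,410)],20); print('stop',st.round(1).tolist(),[round(np.linalg.norm(st[i]-st[i-3]),1) for i in range(4)])
tp=r([(720,125),(702,467),(663,418),(680,158)],0); print('tape',tp.round(1).tolist())
long=r([(300,88),(600,112),(300,135),(580,154),(300,388),(650,418)],0);print(long.round(1).tolist())
s=r([(605,130),(682,148),(655,312),(578,300)],170); print('top',s.round(1).tolist(),[round(np.linalg.norm(s[i]-s[i-3]),1) for i in range(4)],s.mean(0))
f=r([(540,345),(605,355)],0); print('foot',f.round(1).tolist())
n=(st[1]+st[2])/2; print('near mid',n)
# axis: perpendicular to stop near face
t=st[1]-st[2]; t/=np.linalg.norm(t); t=-t if t[0]<0 else t
ax=np.array([-t[1],t[0]]); o=n-130*ax; print('bay o',o,'ax',ax,np.degrees(np.arctan2(ax[1],ax[0])))
B=lambda p:np.c_[(p-o)@ax,(p-o)@np.array([-ax[1],ax[0]])].round(1).tolist()
print('tape in bay',B(tp),B(long));print('top in bay',B(s),'foot',B(f),'stop',B(st))
w=(s[0]+s[1]-s[2]-s[3]);print('strop width dir deg in bay', np.degrees(np.arctan2(*(np.array(B(o+w[None]))[0][::-1]))))
print('bottle',r([(452,20)],0),B(r([(452,30)],0)))
E
```

```text
stop [[697.8, 155.1], [694.7, 125.4], [525.8, 140.0], [528.2, 171.1]] [np.float64(29.8), np.float64(169.5), np.float64(31.2), np.float64(170.4)]
tape [[666.6, -153.5], [497.7, -136.0], [521.5, -118.4], [650.1, -132.8]]
[[689.6, 55.7], [674.4, -94.1], [665.3, 55.9], [653.1, -83.4], [538.7, 57.2], [521.6, -112.2]]
top [[624.8, -72.0], [616.8, -102.2], [551.2, -88.5], [556.5, -58.6]] [np.float64(31.3), np.float64(67.0), np.float64(30.4), np.float64(69.6)] [587.31714374 -80.34026014]
foot [[557.9, -60.2], [552.6, -91.7]]
near mid [610.26770423 132.6807957 ]
bay o [599.07110043   3.1638622 ] ax [0.08612772 0.9962841 ] 85.05912361473823
tape in bay [[-150.2, -80.8], [-147.4, 89.0], [-127.8, 66.8], [-131.1, -62.6]] [[60.1, -85.6], [-90.5, -83.4], [58.3, -61.5], [-81.6, -61.2], [48.7, 64.8], [-121.6, 67.2]]
top in bay [[-72.6, -32.1], [-103.5, -26.8], [-95.5, 39.8], [-65.2, 37.1]] foot [[-66.7, 35.5], [-98.5, 38.2]] stop [[159.8, -85.3], [130.0, -84.8], [130.0, 84.8], [161.2, 85.1]]
strop width dir deg in bay -96.47454725333556
bottle [[723.52777489 -21.52363159]] [[-14.2, -120.9]]
```

```bash
cat >> h.py <<'E'
from scipy.spatial.transform import Rotation as R
def go(xyz,yaw,pitch=0):
    "numbers for a move to xyz with tool x at world angle yaw, pointing down"
    o=env.get_obs(); q=o['ee_rot']; A=R.from_quat([q[1],q[2],q[3],q[0]])
    c,s=np.cos(np.radians(yaw)),np.sin(np.radians(yaw))
    T=R.from_matrix(np.array([[c,s,0],[s,-c,0],[0,0,-1]]))
    print('shift',(A.inv().apply(np.array(xyz)-o['ee_pos'])/500).round(4),'turn',((A.inv()*T).as_rotvec()/2/np.pi).round(4),'at',o['ee_pos'].round(1),o['time_s'])
E
python3 - <<'E'
from h import *
print('decoy base',ray('top',[(358,201),(364,203)],0).round(),'top',ray('top',[(397,178),(399,187),(363,195)],115).round())
print('decoy scene base', ray('scene',[(117,225),(140,224)],0).round())
go([577,-133,250],78.5)
E
```

```text
decoy base [[ 587. -209.    0.]
 [ 581. -223.    0.]] top [[ 618. -263.  115.]
 [ 599. -266.  115.]
 [ 583. -189.  115.]]
decoy scene base [[ 620. -244.    0.]
 [ 600. -202.    0.]]
shift [-1.1494 -0.8144 -0.0377] turn [-2.000e-04  1.000e-04  2.072e-01] at [248.9 490.2 230.7] 0.1
```

Emit:
{"method": "servo_tool", "body": {"claw": -0.3, "steps": [{"dx": -0.57, "dy": -0.41, "dz": -0.038, "rz": 0.2}, {"dx": -0.57, "dy": -0.41, "dz": -0.038, "rz": 0.2}, {"dx": -0.57, "dy": -0.41, "dz": -0.038, "rz": 0.2}, {"dx": -0.57, "dy": -0.41, "dz": -0.038, "rz": 0.2}, {"dx": -0.57, "dy": -0.41, "dz": -0.038, "rz": 0.2}, {"dx": -0.57, "dy": -0.41, "dz": -0.038, "rz": 0.2}, {"dx": -0.57, "dy": -0.41, "dz": -0.038, "rz": 0.2}, {"dx": -0.57, "dy": -0.41, "dz": -0.038, "rz": 0.2}]}}

```text
$.steps[0]: bad value
```

```bash
python3 -c "
from h import *
go([577,-133,250],78.5)"
```

```text
shift [-1.1494 -0.8144 -0.0377] turn [-2.000e-04  1.000e-04  2.072e-01] at [248.9 490.2 230.7] 0.1
```

Emit:
{"method": "servo_tool", "body": {"claw": -0.3, "steps": [{"dx": -0.57, "dy": -0.41, "dz": -0.038, "rx": 0, "ry": 0, "rz": 0.2}, {"dx": -0.57, "dy": -0.41, "dz": -0.038, "rx": 0, "ry": 0, "rz": 0.2}, {"dx": -0.57, "dy": -0.41, "dz": -0.038, "rx": 0, "ry": 0, "rz": 0.2}, {"dx": -0.57, "dy": -0.41, "dz": -0.038, "rx": 0, "ry": 0, "rz": 0.2}, {"dx": -0.57, "dy": -0.41, "dz": -0.038, "rx": 0, "ry": 0, "rz": 0.2}, {"dx": -0.57, "dy": -0.41, "dz": -0.038, "rx": 0, "ry": 0, "rz": 0.2}, {"dx": -0.57, "dy": -0.41, "dz": -0.038, "rx": 0, "ry": 0, "rz": 0.2}, {"dx": -0.57, "dy": -0.41, "dz": -0.038, "rx": 0, "ry": 0, "rz": 0.2}]}}

```text
time_s: 0.9
ee_pos: [412.1, 174.1, 250.4]
ee_rot: [0.001, 0.745, 0.667, -0.0]
contact_force: [-0.6, 1.3, 0.3]
finger_gap: 0.352
finger_force: 0.0
```

```bash
python3 -c "
from h import *
go([577,-133,250],78.5)"
```

```text
shift [-0.5738  0.396   0.0016] turn [0.0001 0.0001 0.0142] at [412.1 174.1 250.4] 0.9
```

Emit:
{"method": "servo_tool", "body": {"steps": [{"dx": -0.574, "dy": 0.396, "dz": 0, "rx": 0, "ry": 0, "rz": 0.014}, {"dx": -0.574, "dy": 0.396, "dz": 0, "rx": 0, "ry": 0, "rz": 0.014}, {"dx": -0.574, "dy": 0.396, "dz": 0, "rx": 0, "ry": 0, "rz": 0.014}, {"dx": -0.574, "dy": 0.396, "dz": 0, "rx": 0, "ry": 0, "rz": 0.014}, {"dx": -0.574, "dy": 0.396, "dz": 0, "rx": 0, "ry": 0, "rz": 0.014}, {"dx": -0.574, "dy": 0.396, "dz": 0, "rx": 0, "ry": 0, "rz": 0.014}, {"dx": -0.574, "dy": 0.396, "dz": 0, "rx": 0, "ry": 0, "rz": 0.014}, {"dx": -0.574, "dy": 0.396, "dz": 0, "rx": 0, "ry": 0, "rz": 0.014}]}}

```text
time_s: 1.7
ee_pos: [580.4, -131.2, 247.4]
ee_rot: [-0.001, 0.771, 0.636, -0.001]
contact_force: [0.6, -0.5, -0.7]
finger_gap: 0.349
finger_force: 0.0
```

Emit:
{"method": "servo_tool", "body": {"steps": [{"dx": 0, "dy": 0, "dz": 0.05, "rx": 0, "ry": 0, "rz": 0}, {"dx": 0, "dy": 0, "dz": 0.1, "rx": 0, "ry": 0, "rz": 0}, {"dx": 0, "dy": 0, "dz": 0.15, "rx": 0, "ry": 0, "rz": 0}, {"dx": 0, "dy": 0, "dz": 0.19, "rx": 0, "ry": 0, "rz": 0}, {"dx": 0, "dy": 0, "dz": 0.21, "rx": 0, "ry": 0, "rz": 0}, {"dx": 0, "dy": 0, "dz": 0.21, "rx": 0, "ry": 0, "rz": 0}, {"dx": 0, "dy": 0, "dz": 0.21, "rx": 0, "ry": 0, "rz": 0}, {"dx": 0, "dy": 0, "dz": 0.21, "rx": 0, "ry": 0, "rz": 0}]}}

```text
time_s: 2.5
ee_pos: [579.5, -126.6, 146.7]
ee_rot: [0.001, 0.77, 0.638, 0.001]
contact_force: [0.0, -0.2, 0.5]
finger_gap: 0.352
finger_force: 0.0
```

```bash
python3 -c "
from h import *
go([577,-133,145],78.5)
for n in ('scene','top'): cv2.imwrite(f'pics/{n}1.png',viewer.camera(n)[:,:,::-1])
a=cv2.imread('pics/scene1.png')[80:320,80:400];b=cv2.imread('pics/top1.png')[120:300,180:420]
b=cv2.resize(b,(320,240));cv2.imwrite('pics/c1.png',cv2.resize(np.hstack([a,b]),(800,300)))
"
```

```text
shift [-0.0135 -0.0026  0.0034] turn [0.0003 0.     0.0022] at [ 579.5 -126.6  146.7] 2.5
```

View pics/c1.png

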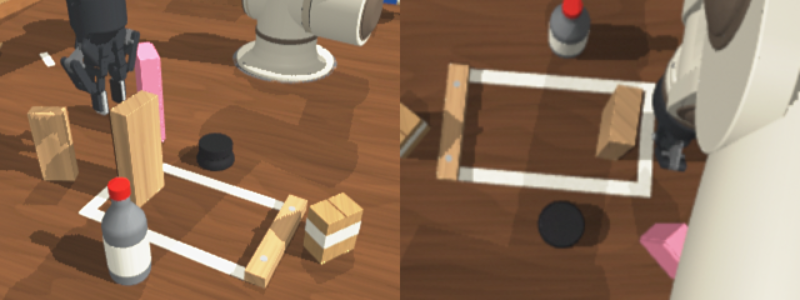

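The fingers (crop 108,95) are close behind the strop near its top, clear of the other blocks. Now a slow tip.

Emit:
{"method": "servo_tool", "body": {"steps": [{"dx": 0.016, "dy": 0, "dz": 0, "rx": 0, "ry": 0, "rz": 0}, {"dx": 0.028, "dy": 0, "dz": 0, "rx": 0, "ry": 0, "rz": 0}, {"dx": 0.038, "dy": 0, "dz": 0, "rx": 0, "ry": 0, "rz": 0}, {"dx": 0.048, "dy": 0, "dz": 0, "rx": 0, "ry": 0, "rz": 0}, {"dx": 0.058, "dy": 0, "dz": 0, "rx": 0, "ry": 0, "rz": 0}, {"dx": 0.068, "dy": 0, "dz": 0, "rx": 0, "ry": 0, "rz": 0}, {"dx": 0.078, "dy": 0, "dz": 0, "rx": 0, "ry": 0, "rz": 0}, {"dx": 0.088, "dy": 0, "dz": 0, "rx": 0, "ry": 0, "rz": 0}]}}

```text
time_s: 3.4
ee_pos: [587.2, -82.9, 145.3]
ee_rot: [-0.0, 0.77, 0.638, -0.0]
contact_force: [0.1, -0.9, -0.4]
finger_gap: 0.351
finger_force: 0.0
```

Emit:
{"method": "servo_tool", "body": {"steps": [{"dx": 0.01, "dy": 0, "dz": 0, "rx": 0, "ry": 0, "rz": 0}, {"dx": 0.02, "dy": 0, "dz": 0, "rx": 0, "ry": 0, "rz": 0}, {"dx": 0.03, "dy": 0, "dz": 0, "rx": 0, "ry": 0, "rz": 0}, {"dx": 0.04, "dy": 0, "dz": 0, "rx": 0, "ry": 0, "rz": 0}, {"dx": 0.04, "dy": 0, "dz": 0, "rx": 0, "ry": 0, "rz": 0}, {"dx": 0.04, "dy": 0, "dz": 0, "rx": 0, "ry": 0, "rz": 0}, {"dx": 0.04, "dy": 0, "dz": 0, "rx": 0, "ry": 0, "rz": 0}, {"dx": 0.04, "dy": 0, "dz": 0, "rx": 0, "ry": 0, "rz": 0}]}}

```text
time_s: 4.2
ee_pos: [590.8, -63.9, 145.3]
ee_rot: [0.0, 0.77, 0.638, -0.0]
contact_force: [0.4, -0.1, 0.6]
finger_gap: 0.354
finger_force: 0.0
```

```bash
python3 -c "
from h import *
go([577,-133,145],78.5)
for n in ('scene','top'): cv2.imwrite(f'pics/{n}2.png',viewer.camera(n)[:,:,::-1])
a=cv2.imread('pics/scene2.png')[80:320,80:400];b=cv2.imread('pics/top2.png')[120:300,180:420]
b=cv2.resize(b,(320,240));cv2.imwrite('pics/c2.png',cv2.resize(np.hstack([a,b]),(800,300)))
"
```

```text
shift [-0.141  -0.0014  0.0006] turn [-0.      0.      0.0021] at [590.8 -63.9 145.3] 4.2
```

View pics/c2.png

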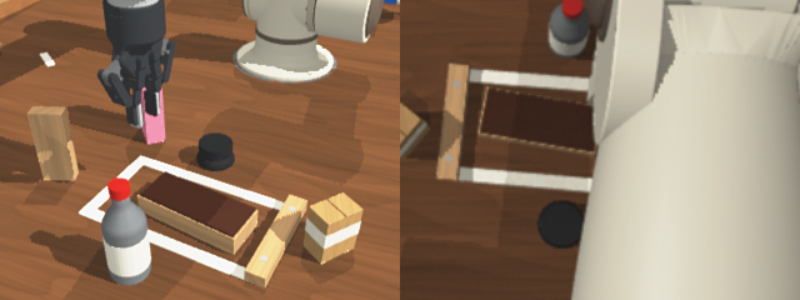

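The strop lies flat in the tape with its leather up (scene crop 197,205) and its head about 15–25 mm short of the stop.

```bash
cat >> h.py <<'E'
AX=np.array([np.cos(np.radians(84.6)),np.sin(np.radians(84.6))]); AY=np.array([-AX[1],AX[0]])
O=np.array([610.0,132.7])-130*AX
def B(p): p=np.atleast_2d(p)[:,:2]-O; return np.c_[p@AX,p@AY].round(1)
def W(x,y): return O+x*AX+y*AY
def leather(n,im,box):
    hsv=cv2.cvtColor(im,cv2.COLOR_BGR2HSV); m=cv2.inRange(hsv[:,:,2],0,85); z=np.zeros_like(m); x0,y0,x1,y1=box; z[y0:y1,x0:x1]=m[y0:y1,x0:x1]
    k,l,s,c=cv2.connectedComponentsWithStats(z); i=1+s[1:,4].argmax()
    pts=np.argwhere(l==i)[:,::-1]; w=ray(n,pts,35)[:,:2]
    b=cv2.boxPoints(cv2.minAreaRect(B(w).astype(np.float32))); print(n,s[i],'leather in bay',b.round(1).tolist(),'mean',b.mean(0).round(1),'sides',np.linalg.norm(b[0]-b[1]).round(1),np.linalg.norm(b[1]-b[2]).round(1))
E
python3 -c "
from h import *
im=cv2.imread('pics/scene2.png'); leather('scene',im,(182,210,292,275))
p=[(115,181+0)]
print('stop in scene', B(ray('scene',[(80+290/1.25,80+195/1.25),(80+245/1.25,80+272/1.25)],20)))
"
```

```text
scene [ 192  218   75   51 1471] leather in bay [[-62.79999923706055, -35.5], [97.69999694824219, -50.900001525878906], [104.0, 14.5], [-56.5, 29.899999618530273]] mean [ 20.6 -10.5] sides 161.2 65.7
stop in scene [[135.2  82.8]
 [134.1 -87.2]]
```

```bash
python3 -c "
from h import *
go([*W(-100,-3),145],84.6); print(W(-100,-3))"
```

```text
shift [-0.0641  0.0131  0.0006] turn [ 0.      0.     -0.0148] at [590.8 -63.8 145.3] 4.3
[591.34177383 -96.5615768 ]
```

Emit:
{"method": "servo_tool", "body": {"claw": -0.06, "steps": [{"dx": -0.064, "dy": 0.013, "dz": 0, "rx": 0, "ry": 0, "rz": -0.0148}, {"dx": -0.064, "dy": 0.013, "dz": 0, "rx": 0, "ry": 0, "rz": -0.0148}, {"dx": -0.064, "dy": 0.013, "dz": 0.08, "rx": 0, "ry": 0, "rz": -0.0148}, {"dx": -0.064, "dy": 0.013, "dz": 0.16, "rx": 0, "ry": 0, "rz": -0.0148}, {"dx": -0.064, "dy": 0.013, "dz": 0.22, "rx": 0, "ry": 0, "rz": -0.0148}, {"dx": -0.064, "dy": 0.013, "dz": 0.25, "rx": 0, "ry": 0, "rz": -0.0148}, {"dx": -0.064, "dy": 0.013, "dz": 0.262, "rx": 0, "ry": 0, "rz": -0.0148}, {"dx": -0.064, "dy": 0.013, "dz": 0.262, "rx": 0, "ry": 0, "rz": -0.0148}]}}

```text
time_s: 5.1
ee_pos: [591.5, -96.3, 14.6]
ee_rot: [0.0, 0.74, 0.673, 0.0]
contact_force: [-0.8, 1.0, 0.3]
finger_gap: 0.474
finger_force: 0.0
```

```bash
python3 -c "
from h import *
o=env.get_obs(); print(B(o['ee_pos']),o['contact_force']); go([*W(-75,-3),14],84.6)"
```

```text
[[-99.7  -3.1]] [-0.77213409  1.04840482  0.33723284]
shift [ 0.0494 -0.0003  0.0013] turn [ 0. -0. -0.] at [591.5 -96.3  14.6] 5.1
```

Emit:
{"method": "servo_tool", "body": {"steps": [{"dx": 0.012, "dy": 0, "dz": 0, "rx": 0, "ry": 0, "rz": 0}, {"dx": 0.022, "dy": 0, "dz": 0, "rx": 0, "ry": 0, "rz": 0}, {"dx": 0.03, "dy": 0, "dz": 0, "rx": 0, "ry": 0, "rz": 0}, {"dx": 0.038, "dy": 0, "dz": 0, "rx": 0, "ry": 0, "rz": 0}, {"dx": 0.046, "dy": 0, "dz": 0, "rx": 0, "ry": 0, "rz": 0}, {"dx": 0.054, "dy": 0, "dz": 0, "rx": 0, "ry": 0, "rz": 0}, {"dx": 0.062, "dy": 0, "dz": 0, "rx": 0, "ry": 0, "rz": 0}, {"dx": 0.07, "dy": 0, "dz": 0, "rx": 0, "ry": 0, "rz": 0}]}}

```text
time_s: 5.9
ee_pos: [594.9, -61.5, 14.6]
ee_rot: [0.0, 0.74, 0.673, 0.0]
contact_force: [0.3, -4.4, 3.0]
finger_gap: 0.469
finger_force: 1.8
```

```bash
python3 -c "
from h import *
o=env.get_obs(); print(B(o['ee_pos']),o['contact_force'])
cv2.imwrite('pics/scene3.png',viewer.camera('scene')[:,:,::-1])
im=cv2.imread('pics/scene3.png'); leather('scene',im,(195,214,296,280))
cv2.imwrite('pics/c3.png',cv2.resize(im[180:330,140:400],None,fx=3,fy=3))
"
```

```text
[[-64.7  -3.2]] [ 0.296048   -4.35366174  2.98837416]
scene [ 195  214   81   56 1392] leather in bay [[-98.4000015258789, -29.799999237060547], [111.69999694824219, -51.29999923706055], [118.69999694824219, 16.399999618530273], [-91.4000015258789, 37.900001525878906]] mean [10.1 -6.7] sides 211.2 68.1
```

View pics/c3.png

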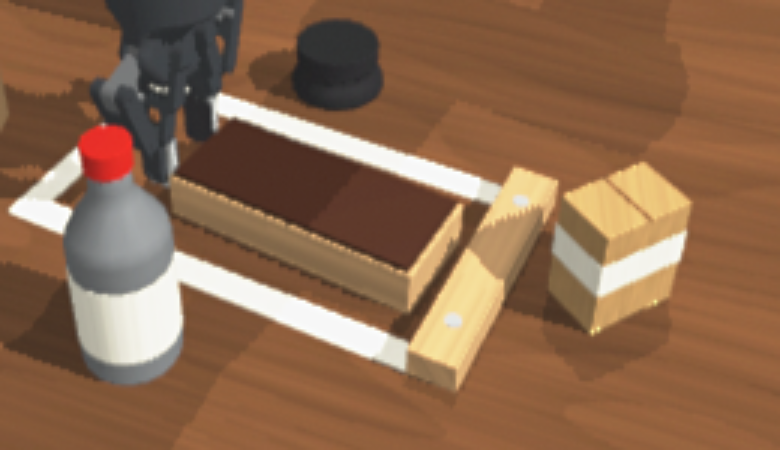

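The strop slides squarely with the fingers behind its foot (crop 175,150); the head (430,260) still has about 10 mm to go to the stop.

Emit:
{"method": "servo_tool", "body": {"steps": [{"dx": 0.004, "dy": 0, "dz": 0, "rx": 0, "ry": 0, "rz": 0}, {"dx": 0.008, "dy": 0, "dz": 0, "rx": 0, "ry": 0, "rz": 0}, {"dx": 0.012, "dy": 0, "dz": 0, "rx": 0, "ry": 0, "rz": 0}, {"dx": 0.015, "dy": 0, "dz": 0, "rx": 0, "ry": 0, "rz": 0}, {"dx": 0.018, "dy": 0, "dz": 0, "rx": 0, "ry": 0, "rz": 0}, {"dx": 0.02, "dy": 0, "dz": 0, "rx": 0, "ry": 0, "rz": 0}, {"dx": 0.02, "dy": 0, "dz": 0, "rx": 0, "ry": 0, "rz": 0}, {"dx": 0.02, "dy": 0, "dz": 0, "rx": 0, "ry": 0, "rz": 0}]}}

```text
time_s: 6.75
ee_pos: [595.4, -51.3, 14.1]
ee_rot: [-0.0, 0.739, 0.673, -0.0]
contact_force: [0.0, -1.8, 0.6]
finger_gap: 0.464
finger_force: 1.0
```

Emit:
{"method": "servo_tool", "body": {"steps": [{"dx": 0.002, "dy": 0, "dz": 0, "rx": 0, "ry": 0, "rz": 0}, {"dx": 0.004, "dy": 0, "dz": 0, "rx": 0, "ry": 0, "rz": 0}, {"dx": 0.006, "dy": 0, "dz": 0, "rx": 0, "ry": 0, "rz": 0}, {"dx": 0.008, "dy": 0, "dz": 0, "rx": 0, "ry": 0, "rz": 0}, {"dx": 0.008, "dy": 0, "dz": 0, "rx": 0, "ry": 0, "rz": 0}, {"dx": 0.008, "dy": 0, "dz": 0, "rx": 0, "ry": 0, "rz": 0}, {"dx": 0.008, "dy": 0, "dz": 0, "rx": 0, "ry": 0, "rz": 0}, {"dx": 0.008, "dy": 0, "dz": 0, "rx": 0, "ry": 0, "rz": 0}]}}

```text
time_s: 7.55
ee_pos: [595.9, -47.7, 14.1]
ee_rot: [0.0, 0.74, 0.673, -0.0]
contact_force: [0.5, -5.0, -0.5]
finger_gap: 0.473
finger_force: 2.4
```

```bash
python3 -c "
from h import *
o=env.get_obs(); print(B(o['ee_pos']),o['contact_force'])
cv2.imwrite('pics/scene4.png',viewer.camera('scene')[:,:,::-1])
im=cv2.imread('pics/scene4.png')
cv2.imwrite('pics/c4.png',cv2.resize(im[195:315,190:350],None,fx=5,fy=5))
"
```

```text
[[-51.   -2.9]] [ 0.47375086 -4.97224964 -0.54356753]
```

View pics/c4.png

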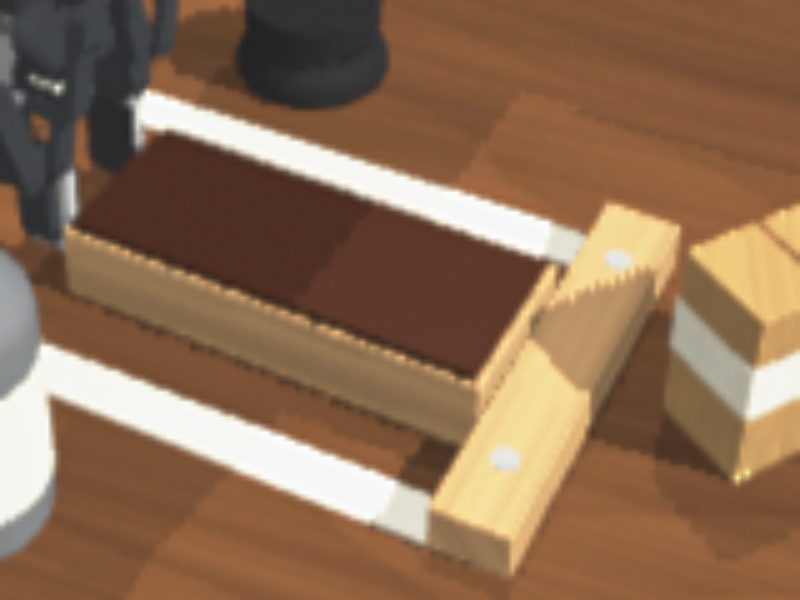

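The head is at or nearly at the stop (crop 500,350) and square. Pushing a little further should show contact in the force.

Emit:
{"method": "servo_tool", "body": {"steps": [{"dx": 0.001, "dy": 0, "dz": 0, "rx": 0, "ry": 0, "rz": 0}, {"dx": 0.002, "dy": 0, "dz": 0, "rx": 0, "ry": 0, "rz": 0}, {"dx": 0.003, "dy": 0, "dz": 0, "rx": 0, "ry": 0, "rz": 0}, {"dx": 0.004, "dy": 0, "dz": 0, "rx": 0, "ry": 0, "rz": 0}, {"dx": 0.005, "dy": 0, "dz": 0, "rx": 0, "ry": 0, "rz": 0}, {"dx": 0.006, "dy": 0, "dz": 0, "rx": 0, "ry": 0, "rz": 0}, {"dx": 0.006, "dy": 0, "dz": 0, "rx": 0, "ry": 0, "rz": 0}, {"dx": 0.006, "dy": 0, "dz": 0, "rx": 0, "ry": 0, "rz": 0}]}}

```text
time_s: 8.4
ee_pos: [597.0, -47.2, 14.7]
ee_rot: [0.002, 0.74, 0.672, -0.001]
contact_force: [3.2, -17.3, -0.5]
finger_gap: 0.465
finger_force: 8.2
```

The force rose to 17 N with no further travel, so the strop is against the stop. I'll back off, close the fingers and press once at the centre so that the head seats flush.

Emit:
{"method": "servo_tool", "body": {"claw": -1, "steps": [{"dx": -0.02, "dy": 0, "dz": 0, "rx": 0, "ry": 0, "rz": 0}, {"dx": -0.05, "dy": 0, "dz": 0, "rx": 0, "ry": 0, "rz": 0}, {"dx": -0.05, "dy": 0, "dz": 0, "rx": 0, "ry": 0, "rz": 0}, {"dx": -0.05, "dy": 0, "dz": 0, "rx": 0, "ry": 0, "rz": 0}, {"dx": -0.05, "dy": 0, "dz": 0, "rx": 0, "ry": 0, "rz": 0}, {"dx": -0.05, "dy": 0, "dz": 0, "rx": 0, "ry": 0, "rz": 0}, {"dx": -0.05, "dy": 0, "dz": 0, "rx": 0, "ry": 0, "rz": 0}, {"dx": -0.05, "dy": 0, "dz": 0, "rx": 0, "ry": 0, "rz": 0}]}}

```text
time_s: 9.2
ee_pos: [593.9, -69.2, 14.3]
ee_rot: [-0.0, 0.739, 0.673, 0.0]
contact_force: [0.4, 0.9, 0.0]
finger_gap: 0.005
finger_force: 0.0
```

```bash
python3 -c "
from h import *
o=env.get_obs(); print(o['ee_pos'],B(o['ee_pos']),o['finger_gap'])
im=viewer.camera('scene')[:,:,::-1].copy(); cv2.imwrite('pics/scene5.png',im); leather('scene',im,(204,219,304,275))
c=np.array([(75,222),(165,132),(553,265),(475,380)])/5-.4+[190,195]
print(B(ray('scene',c,35)))
s=np.array([(432,510),(608,204)])/5-.4+[190,195]; print(B(ray('scene',s,20)))
go([*W(-58,-6),14],84.6)
"
```

```text
[593.8665878  -69.19305698  14.30866208] [[-72.5  -2.9]] 0.004922272333552693
scene [ 204  221   81   49 1053] leather in bay [[-42.099998474121094, -34.79999923706055], [125.9000015258789, -39.599998474121094], [127.69999694824219, 24.399999618530273], [-40.29999923706055, 29.100000381469727]] mean [42.8 -5.2] sides 168.1 64.0
[[-34.7 -32.9]
 [-32.   28.4]
 [131.5  25.5]
 [128.4 -39.8]]
[[133.3 -85.3]
 [133.3  83.7]]
shift [0.0291 0.0062 0.0006] turn [-0.     -0.      0.0001] at [593.8 -69.2  14.3] 9.25
```

Emit:
{"method": "servo_tool", "body": {"steps": [{"dx": 0.01, "dy": 0.016, "dz": 0, "rx": 0, "ry": 0, "rz": 0}, {"dx": 0.026, "dy": 0.016, "dz": 0, "rx": 0, "ry": 0, "rz": 0}, {"dx": 0.036, "dy": 0.016, "dz": 0, "rx": 0, "ry": 0, "rz": 0}, {"dx": 0.042, "dy": 0.016, "dz": 0, "rx": 0, "ry": 0, "rz": 0}, {"dx": 0.045, "dy": 0.016, "dz": 0, "rx": 0, "ry": 0, "rz": 0}, {"dx": 0.048, "dy": 0.016, "dz": 0, "rx": 0, "ry": 0, "rz": 0}, {"dx": 0.051, "dy": 0.016, "dz": 0, "rx": 0, "ry": 0, "rz": 0}, {"dx": 0.053, "dy": 0.016, "dz": 0, "rx": 0, "ry": 0, "rz": 0}]}}

```text
time_s: 10.05
ee_pos: [605.2, -47.7, 15.0]
ee_rot: [0.004, 0.741, 0.672, -0.002]
contact_force: [3.6, -25.4, 1.6]
finger_gap: 0.002
finger_force: 11.9
```

Emit:
{"method": "servo_tool", "body": {"steps": [{"dx": -0.02, "dy": 0, "dz": 0, "rx": 0, "ry": 0, "rz": 0}, {"dx": -0.06, "dy": 0, "dz": 0, "rx": 0, "ry": 0, "rz": 0}, {"dx": -0.08, "dy": 0, "dz": 0, "rx": 0, "ry": 0, "rz": 0}, {"dx": -0.08, "dy": 0, "dz": -0.1, "rx": 0, "ry": 0, "rz": 0}, {"dx": -0.08, "dy": 0, "dz": -0.2, "rx": 0, "ry": 0, "rz": 0}, {"dx": -0.08, "dy": 0, "dz": -0.3, "rx": 0, "ry": 0, "rz": 0}, {"dx": -0.08, "dy": 0, "dz": -0.4, "rx": 0, "ry": 0, "rz": 0}, {"dx": -0.08, "dy": 0, "dz": -0.45, "rx": 0, "ry": 0, "rz": 0}]}}

```text
time_s: 10.85
ee_pos: [601.0, -83.6, 244.4]
ee_rot: [0.002, 0.74, 0.673, 0.002]
contact_force: [1.3, -0.5, 0.1]
finger_gap: 0.002
finger_force: 0.0
```

Emit:
{"method": "servo_tool", "body": {"steps": [{"dx": 0.05, "dy": -0.45, "dz": 0, "rx": 0, "ry": 0, "rz": 0}, {"dx": -0.1, "dy": -0.45, "dz": 0, "rx": 0, "ry": 0, "rz": 0}, {"dx": -0.3, "dy": -0.45, "dz": 0, "rx": 0, "ry": 0, "rz": 0}, {"dx": -0.5, "dy": -0.45, "dz": 0, "rx": 0, "ry": 0, "rz": 0}, {"dx": -0.5, "dy": -0.45, "dz": 0, "rx": 0, "ry": 0, "rz": 0}, {"dx": -0.5, "dy": -0.45, "dz": 0, "rx": 0, "ry": 0, "rz": 0}, {"dx": -0.5, "dy": -0.45, "dz": 0, "rx": 0, "ry": 0, "rz": 0}, {"dx": -0.5, "dy": -0.45, "dz": 0, "rx": 0, "ry": 0, "rz": 0}]}}

```text
time_s: 11.65
ee_pos: [351.0, -313.7, 239.4]
ee_rot: [0.0, 0.74, 0.672, -0.0]
contact_force: [0.7, 0.4, -0.1]
finger_gap: -0.001
finger_force: 0.0
```

```bash
python3 -c "
from h import *
print(env.get_obs()['ee_pos'],env.get_obs()['time_s'])
a=viewer.camera('scene')[:,:,::-1].copy(); b=viewer.camera('top')[:,:,::-1].copy()
leather('scene',a,(204,219,304,275)); leather('top',b,(215,172,325,226))
a=cv2.resize(a[195:315,190:350],(560,420),interpolation=2);b=cv2.resize(b[140:250,170:350],(800,490),interpolation=2)
cv2.imwrite('pics/c5.png',b);cv2.imwrite('pics/c6.png',a)
"
```

```text
[ 351.03560725 -313.73658381  239.41187547] 11.65
scene [204 239  81  32 122] leather in bay [[-35.79999923706055, -36.29999923706055], [126.9000015258789, -39.599998474121094], [127.0, -36.29999923706055], [-35.70000076293945, -33.099998474121094]] mean [ 45.6 -36.3] sides 162.7 3.3
top [221 173   8   3  22] leather in bay [[107.69999694824219, -41.79999923706055], [108.0999984741211, -46.79999923706055], [125.0, -45.5], [124.5999984741211, -40.5]] mean [116.3 -43.7] sides 5.0 17.0
```

View pics/c5.png

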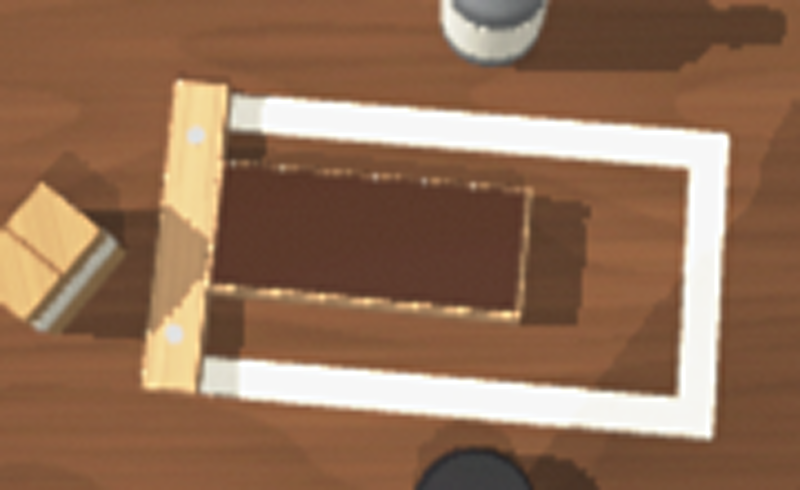

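View pics/c6.png

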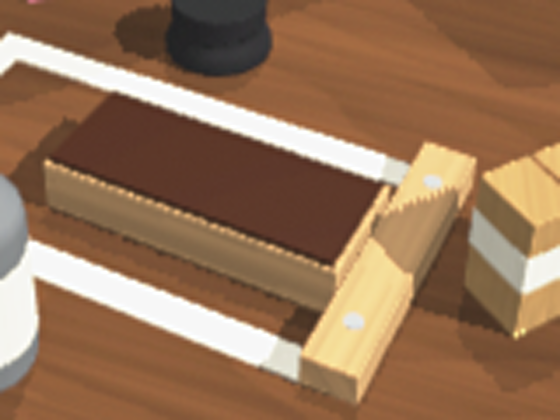

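The strop's head is flush along the stop (top crop 218,225) and parallel to the tape. It lies inside the tape with its leather up, and the bottle, tin and carton have not moved. The arm is clear.

```bash
python3 -c "
from rig import sign_off
print(sign_off())"
```

```text
the job is handed in; nothing more can be done
None
```

The strop was tipped over and now lies flat, leather up, inside the tape with its head square and snug against the stop; the bottle, tin and carton were not touched, and the job was handed in at about 12 s.

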